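Line up robot wheels by size

TASK

Line up the four loose robot wheels by size on the row of marks on the wooden board: the biggest on the red mark, then ever smaller along the row, with the smallest on the white mark at the other end. Each wheel should lie flat and centred on its mark. Leave the screwdriver and the half-built robot where they are.

Things in the scene. Friction and masses are not known exactly. Their poses are not given: they have to be found in the camera images.
- wheel_30_mid (a point): The smallest robot wheel: a loose solid disc lying flat, 30 mm in diameter and 26 mm high, black tyre with a yellow hub 20 mm across on its upper face. The point is its centre, half-way up (13 mm above its underside); z is its axle, up; its yaw does not matter. It starts on the table (z = 0).
- wheel_40_mid (a point): The second smallest robot wheel: a loose solid disc lying flat, 40 mm in diameter and 26 mm high, black tyre with a yellow hub 30 mm across on its upper face. The point is its centre, half-way up (13 mm above its underside); z is its axle, up; its yaw does not matter. It starts on the table (z = 0).
- wheel_50_mid (a point): The second biggest robot wheel: a loose solid disc lying flat, 50 mm in diameter and 26 mm high, black tyre with a yellow hub 40 mm across on its upper face. The point is its centre, half-way up (13 mm above its underside); z is its axle, up; its yaw does not matter. It starts on the table (z = 0).
- wheel_60_mid (a point): The biggest robot wheel: a loose solid disc lying flat, 60 mm in diameter and 26 mm high, black tyre with a yellow hub 50 mm across on its upper face. The point is its centre, half-way up (13 mm above its underside); z is its axle, up; its yaw does not matter. It starts on the table (z = 0).
- mark_red: The red mark, a printed disc 44 mm across, flush with the board's top; always at one end of the row, but which end changes. The origin is its centre at the board's top; y runs along the row, x across it. The marks are 85 mm apart, in a straight row along the middle of a fixed tan wooden board, 360 x 100 mm, 6 mm thick, whose top is where the wheels stand (6 mm above the table). The board lies somewhere else and turned at each start.
- mark_a: A white printed disc, 44 mm across, flush with the board's top: one of the two inner places of the row; it may be the second or the third from the red mark, so look where it is. Origin and axes as for the red mark.
- mark_b: The other inner white disc, like mark_a. It may be the second or the third from the red mark.
- mark_c: The white disc, 44 mm across, at the end of the row away from the red mark. Origin and axes as for the red mark.
- screwdriver: A bystander: loose screwdriver, orange handle, 180 mm long, lying flat on the table along its own x axis (to the robot's right). Not to be disturbed.
- robot_body: A bystander: loose half-built robot, an open wooden box 120 x 96 mm and 92 mm high overall with a black circuit board on top (to the robot's left). The origin is the centre of its underside. Not to be disturbed.
Not all that is in view belongs to the job. Leave any blue or turquoise look-alike of the part that bears wheel_50_mid alone.

How it is judged:
By the outcome, as a careful person would: the job done as asked, in the order asked, and still so for the second after the job is handed in, with the robot touching nothing.
It also fails if it takes over 86 s, if anything falls off the work surface, if the arm or the gripper's body presses on something with over 40 N, if the wrist force passes 120 N, or if a joint passes its speed limit or range.

ROBOT

A 6-joint arm with a two-finger parallel gripper is mounted at the origin on the work surface. World frame = base frame: x ahead of the robot, y to its left, z up, the work surface at z = 0. Lengths are in m, angles in rad, forces in N, time in s.
With the tool pointing down it reaches from about 0.275 to 0.875 m from the base axis. Payload 12.5 kg.
Tool frame: the origin (TCP) lies on the centre line of the jaws, within the pads' length; the fingertips stand 22 mm ahead of it and the grasp point (between the pads) lies 3 mm ahead of it; z points along the fingers, y is the direction in which the jaws open and shut (so a half turn about z gives the same grasp; the last joint's range is limited). The gripper opens to 85 mm and grips with 20 to 120 N. Pads are 22 mm wide; open, the fingers measure 114 mm over their backs; the gripper's body (76 mm by 85 mm) begins 54 mm behind the grasp point. The pads swing forward as they close: fully open they stand 13 mm farther back than shut.
Start: joints at [1.199, 0.351, 1.652, -0, 1.139, -0.085], TCP at [0.156, 0.528, 0.253] pointing down, gripper open.
Joint ranges: [-2.75, 2.75], [-0.79, 2.1], [0.01, 2.65], [-1.57, 4.71], [0.07, 3.14], [-2.87, 2.87]. Speed limits (rad/s): [2.22, 2.22, 2.79, 3.14, 3.14, 3.14].

INTERFACE

Orientations are given as [roll, pitch, yaw] about the fixed x, y, z axes, in that order (R = Rz(yaw) Ry(pitch) Rx(roll)).
In Python, from plant import readout, read_camera, order gives the robot as it stands.
- The arm moves only by the shell command python3 -m pendant 'ROWS'. ROWS is JSON, a list that holds one entry, the list of rows, each a list of 7 numbers: the shift along the world's x, y, z each as a share of 1 m, from -1 to 1, then the turn, a rotation vector about the world's x, y, z each as a share of 2 pi rad, from -1 to 1, then the finger opening in mm, from 0 to 85.4. A call has exactly 8 rows; each row is the pose to reach, as a shift and turn from the pose measured when the call began, turning the shorter way round; what a row does not reach only later rows make up. A row lasts 1/10 s, in which the tool goes at most 50 mm and 8.59 degrees, less where a joint would pass 70% of its speed; a pose out of reach is approached as far as the arm can. A call with a number of a shift or a turn outside -1 to 1 is refused whole. A call with a gripper value outside its range is refused whole. The fingers move at their own pace and stop on an object; the grip force is fixed at half the most. Time passes only in rows, so rows that repeat a pose let the fingers close, or fill a call up. It gives the time, the measured TCP pose, the force and the opening at its end, in the units of the state.
- readout.sense(): the state, without advancing time (a new reading comes with each control period).
- read_camera(name): name is "scene" or "top" or "wrist"; returns a dict with "image" (400x640x3 uint8, red, green, blue), "z_map" (400x640 float32, m along the optical axis (not along the pixel's ray), 0 where there is no reading), "fx", "fy", "cx", "cy" (pixels), "k1" (the pictures are not rectified: a ray, as slopes to the right and down, at radius r is drawn at 1 + k1 r^2 times it, then the intrinsics apply), "position" and "rotation" of the camera in the world. Camera axes: x right, y down, z forward; pixel columns grow to the right and rows downward; lengths in m; the calibration is good to about 2 mm. A picture is of the moment at which its call begins.
- order.hand_in(): hands the job in, once; it reports no verdict.
The state is a dict: "t": time; "joints": joint angles; "joint_velocities": joint speeds; "tau": joint torques, N m; "ee_pos": TCP position; "ee_rot": TCP orientation; "force": force on the tool from outside, world axes, zero at the start; "wrist_torque": the same for the moment, N m; "gripper_width": finger opening in m.
Only numpy, scipy, OpenCV 4.12 (cv2) and the standard library are available. Lean on these libraries where they do the work, as an engineer would, in place of code of your own. Each camera call takes 0.05 s, during which the arm holds its last target.

## Working session

There is one attempt and no reset: what is moved stays moved. The work goes in short steps, Python scripts to look and compute and a shell command to move; the robot and the scene stay as the last step left them, time stands still between calls to the robot, and variables do not carry over. Pictures are saved under pics/ and viewed, and the job is handed in when it is done.

```bash
ls; mkdir -p pics
cat > h.py <<'E'
import numpy as np, cv2
from plant import readout, read_camera, order
def px2w(c,u,v,z=None):
    """pixel -> world; with plane height z, or by depth"""
    K=np.array([[c['fx'],0,c['cx']],[0,c['fy'],c['cy']],[0,0,1.]])
    p=cv2.undistortPoints(np.array([[[u,v]]],float),K,np.array([c['k1'],0,0,0,0.]))[0,0]
    R=np.array(c['rotation']);P=np.array(c['position'])
    d=R@np.array([p[0],p[1],1.])
    if z is None: return P+d*c['z_map'][int(round(v)),int(round(u))]
    return P+d*(z-P[2])/d[2]
def save(c,n): cv2.imwrite('pics/'+n,cv2.cvtColor(c['image'],cv2.COLOR_RGB2BGR))
E
python3 - <<'E'
from h import *
import pickle
for n in('scene','top','wrist'):
    c=read_camera(n); save(c,n+'0.png'); pickle.dump(c,open(n+'0.pkl','wb'))
    print(n,c['fx'],c['k1'],c['position'],np.round(c['rotation'],3).tolist())
s=readout.sense();print(s)
E
```

```text
pics
scene 487.42638162447207 0.024927362935381295 [1.12958172 0.1148263  1.10545467] [-2.625, 0.012, 1.725]
top 390.7267245080174 -0.02189952815091323 [0.32711662 0.00939221 1.23196267] [-2.96, 0.013, -1.572]
wrist 336.6007235701494 -0.001926369933445056 [0.07604142 0.55137215 0.3749056 ] [2.816, 0.0, 1.284]
{'t': 0.15, 'joints': array([ 1.19938493e+00,  3.51134366e-01,  1.65224150e+00,  4.66614642e-06,
        1.13913956e+00, -8.45582588e-02]), 'joint_velocities': array([-0.0006903 , -0.0026321 , -0.00391739,  0.00033637, -0.00272009,
       -0.00035404]), 'tau': array([ 5.02893454e-04, -5.06250572e+01, -2.91500974e+01, -7.98864539e-05,
        3.30188028e-03,  4.33612058e-06]), 'ee_pos': array([0.15548325, 0.52732568, 0.25288363]), 'ee_rot': array([-3.14067354e+00, -8.21558658e-05,  2.85473752e+00]), 'force': array([0.24052298, 0.0305429 , 0.21192676]), 'wrist_torque': array([ 0.01530244, -0.01387152,  0.02922911]), 'gripper_width': 0.08526544796789007}
```

```bash
sed -i "s/R=np.array(c\['rotation'\])/R=Rot.from_euler('xyz',c['rotation']).as_matrix()/; 1a from scipy.spatial.transform import Rotation as Rot" h.py
```

```text
(no output)
```

View pics/top0.png

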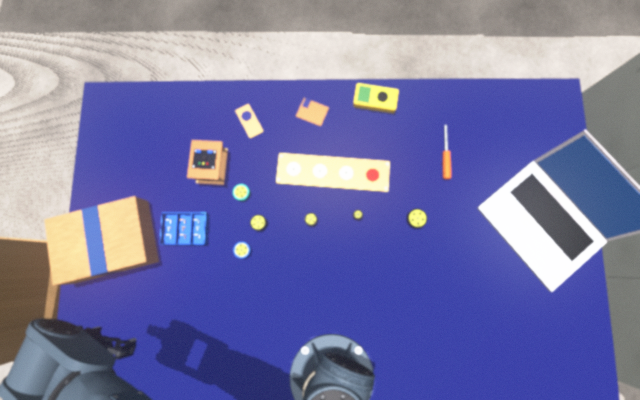

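View pics/scene0.png

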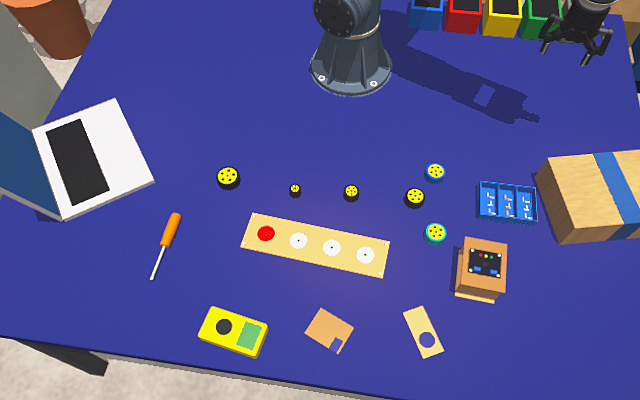

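View pics/wrist0.png

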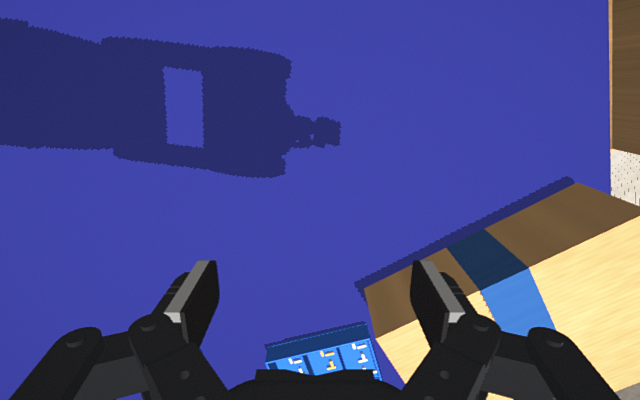

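The top camera shows four black and yellow wheels: (417,218) is the biggest, (258,222) next, then (311,219), and (358,214) the smallest. There are turquoise and blue look-alikes at (241,192) and (241,250). The board row has red at (373,175), then white at (347,173), (320,171) and (293,169). Next I'll measure these and check them in a close crop.

Run:
```python
from h import *
import pickle
for n,guess in(('top',[(417,218),(258,222),(311,219),(358,214)]),('scene',[(228,177),(414,197),(351,191),(294,189)])):
    c=pickle.load(open(n+'0.pkl','rb')); im=c['image']; hsv=cv2.cvtColor(im,cv2.COLOR_RGB2HSV)
    y=cv2.inRange(hsv,(18,120,120),(40,255,255))
    for (u,v),d in zip(guess,(60,50,40,30)):
        r=13;m=np.zeros_like(y);m[v-r:v+r,u-r:u+r]=y[v-r:v+r,u-r:u+r]
        ys,xs=np.nonzero(m)
        p=cv2.convexHull(np.c_[xs,ys].astype(np.int32)); (a,b),_,_=cv2.fitEllipse(p) if len(p)>4 else ((xs.mean(),ys.mean()),0,0)
        w=px2w(c,a,b,.026); dd=px2w(c,xs.max()+.5,b,.026)-px2w(c,xs.min()-.5,b,.026)
        print(n,d,np.round([a,b,xs.mean(),ys.mean()],1),np.round(w,4),'hub',np.linalg.norm(dd).round(4),px2w(c,a,b)[2].round(4))
t=pickle.load(open('top0.pkl','rb'))['image'][145:265,225:435]; s=pickle.load(open('scene0.pkl','rb'))['image'][155:285,205:455]
cv2.imwrite('pics/tc.png',cv2.resize(t[...,::-1],None,fx=3.8,fy=3.8,interpolation=2)); cv2.imwrite('pics/sc.png',cv2.resize(s[...,::-1],None,fx=3.2,fy=3.2,interpolation=2))
```

```text
top 60 [416.9 218.  416.9 218.1] [ 0.4687 -0.2684  0.026 ] hub 0.0526 0.0275Traceback (most recent call last):
  File "<stdin>", line 9, in <module>
TypeError: object of type 'NoneType' has no len()
```

Run:
```python
from h import *
import pickle
for n,guess in(('top',[(417,218),(258,222),(311,219),(358,214)]),('scene',[(228,177),(414,197),(351,191),(294,189)])):
    c=pickle.load(open(n+'0.pkl','rb')); im=c['image'].astype(int)
    y=((im[...,0]-im[...,2])>40)
    for (u,v),d in zip(guess,(60,50,40,30)):
        r=13;m=np.zeros_like(y);m[v-r:v+r,u-r:u+r]=y[v-r:v+r,u-r:u+r]
        ys,xs=np.nonzero(m)
        if len(xs)<3: print(n,d,'none',im[v,u]);continue
        a,b=(xs.min()+xs.max())/2,(ys.min()+ys.max())/2
        w=px2w(c,a,b,.026); dd=px2w(c,xs.max()+.5,b,.026)-px2w(c,xs.min()-.5,b,.026)
        print(n,d,np.round([a,b,xs.mean(),ys.mean()],1),np.round(w,4),'hub',np.linalg.norm(dd).round(4),px2w(c,a,b)[2].round(4))
t=pickle.load(open('top0.pkl','rb'))['image'][145:265,225:435]; s=pickle.load(open('scene0.pkl','rb'))['image'][155:285,205:455]
cv2.imwrite('pics/tc.png',cv2.resize(t[...,::-1],None,fx=3.8,fy=3.8,interpolation=2)); cv2.imwrite('pics/sc.png',cv2.resize(s[...,::-1],None,fx=3.2,fy=3.2,interpolation=2))
```

```text
top 60 [416.5 217.5 416.9 217.8] [ 0.4701 -0.2671  0.026 ] hub 0.0557 0.0269
top 50 [257.5 222.  257.6 222.1] [0.4576 0.2259 0.026 ] hub 0.0436 0.0255
top 40 [311.  219.  310.7 218.8] [0.4665 0.0597 0.026 ] hub 0.0341 0.0294
top 30 [357.5 214.  357.6 214.1] [ 0.4817 -0.0847  0.026 ] hub 0.0248 0.03
scene 60 [226.5 175.  226.8 175.3] [ 0.4692 -0.2691  0.026 ] hub 0.053 0.0291
scene 50 [415.  195.5 415.  195.4] [0.4594 0.2279 0.026 ] hub 0.0435 0.0301
scene 40 [351.5 190.5 351.1 190.6] [0.4684 0.0645 0.026 ] hub 0.0311 0.0261
scene 30 [294.5 188.  294.4 188. ] [ 0.4826 -0.0833  0.026 ] hub 0.0209 0.0297
```

```bash
sleep 3
```

```text
(no output)
```

View pics/tc.png

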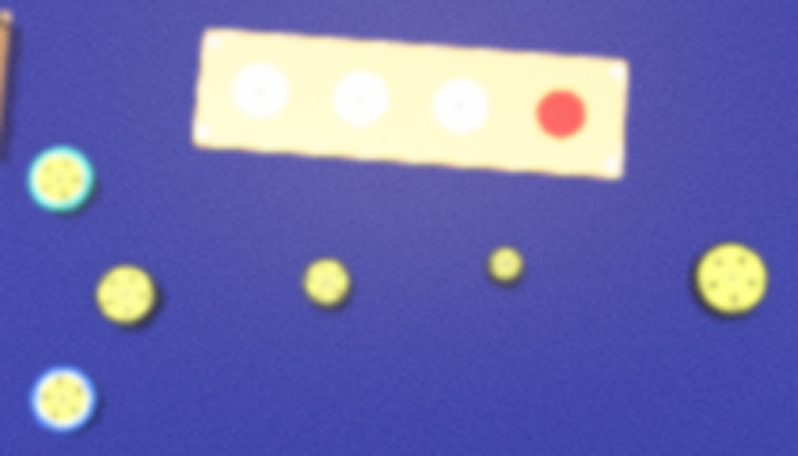

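View pics/sc.png

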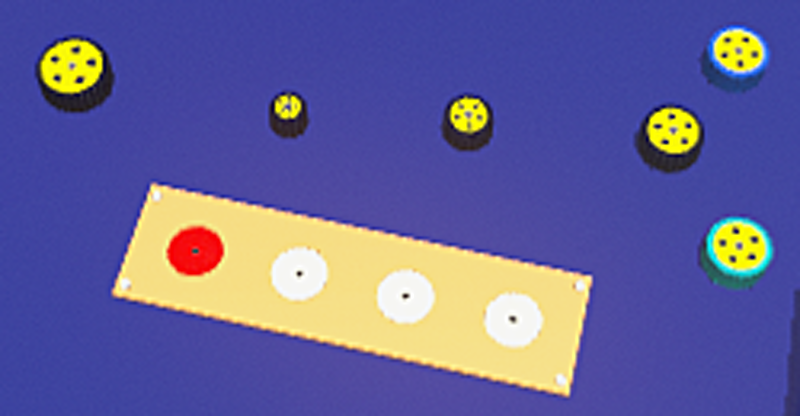

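The crops confirm the four black-tyred wheels. The two look-alikes have turquoise and blue tyres. In the scene view the marks are at (266,233) red, then (298,240), (332,248) and (365,255).

Run:
```python
from h import *
import pickle
for n,g in(('top',[(225+561/3.8,145+113/3.8),(225+460/3.8,145+105/3.8),(225+360/3.8,145+98/3.8),(225+261/3.8,145+91/3.8)]),('scene',[(205+195/3.2,155+251/3.2),(205+299/3.2,155+273/3.2),(205+405/3.2,155+296/3.2),(205+513/3.2,155+319/3.2)])):
    c=pickle.load(open(n+'0.pkl','rb'))
    P=np.array([px2w(c,u-.4,v-.4,.006) for u,v in g]); print(n,np.round(P[:,:2],4).tolist(),np.linalg.norm(np.diff(P,axis=0),axis=1).round(4), [round(px2w(c,u,v)[2],4) for u,v in g])
    k=np.array([1.5,.5,-.5,-1.5])*.085; ctr=P.mean(0); d=(k[:,None]*(P-ctr)).sum(0);d/=np.linalg.norm(d)
    print(' fit',np.round(ctr+k[:,None]*d,4)[:,:2].tolist(), np.degrees(np.arctan2(d[1],d[0])))
```

```text
top [[0.6124, -0.1359], [0.6197, -0.0506], [0.6262, 0.0342], [0.6328, 0.1184]] [0.0856 0.085  0.0845] [np.float64(0.008), np.float64(0.0081), np.float64(0.0085), np.float64(0.0031)]
 fit [[0.6127, -0.1356], [0.6194, -0.0508], [0.6262, 0.0339], [0.6329, 0.1186]] -94.5516980079919
scene [[0.6125, -0.1344], [0.6193, -0.0499], [0.6265, 0.0349], [0.6334, 0.1197]] [0.0848 0.0851 0.0851] [np.float64(0.0075), np.float64(0.0082), np.float64(0.0111), np.float64(0.0079)]
 fit [[0.6125, -0.1345], [0.6194, -0.0498], [0.6264, 0.035], [0.6334, 0.1197]] -94.70387224257541
```

```bash
python3 -m pendant '[[[0.3,-0.27,0,0,0,-0.217,85],[0.3,-0.27,0,0,0,-0.217,85],[0.3,-0.27,0,0,0,-0.217,85],[0.3,-0.27,0,0,0,-0.217,85],[0.3,-0.27,0,0,0,-0.217,85],[0.3,-0.27,0,0,0,-0.217,85],[0.3,-0.27,0,0,0,-0.217,85],[0.3,-0.27,0,0,0,-0.217,85]]]'
```

```text
t: 0.95
ee_pos: [0.4539, 0.2581, 0.2529]
ee_rot: [-3.141, -0.0, 1.649]
force: [0.2, 1.5, 0.3]
gripper_width: 0.0847
```

```bash
python3 -m pendant '[[[0.0155,-0.526,-0.1,0,0,-0.0253,85],[0.0155,-0.526,-0.1,0,0,-0.0253,85],[0.0155,-0.526,-0.1,0,0,-0.0253,85],[0.0155,-0.526,-0.1,0,0,-0.0253,85],[0.0155,-0.526,-0.1,0,0,-0.0253,85],[0.0155,-0.526,-0.1,0,0,-0.0253,85],[0.0155,-0.526,-0.1,0,0,-0.0253,85],[0.0155,-0.526,-0.1,0,0,-0.0253,85]]]'
```

```text
t: 1.75
ee_pos: [0.4648, -0.135, 0.1781]
ee_rot: [-3.141, -0.0, 1.489]
force: [1.7, 0.2, -0.5]
gripper_width: 0.085
```

```bash
python3 -m pendant '[[[0.0046,-0.133,-0.05,0,0,0,85],[0.0046,-0.133,-0.05,0,0,0,85],[0.0046,-0.133,-0.05,0,0,0,85],[0.0046,-0.133,-0.05,0,0,0,85],[0.0046,-0.133,-0.05,0,0,0,85],[0.0046,-0.133,-0.05,0,0,0,85],[0.0046,-0.133,-0.05,0,0,0,85],[0.0046,-0.133,-0.05,0,0,0,85]]]'
python3 - <<'E'
from h import *
c=read_camera('wrist');save(c,'w1.png');print(c['position'],c['rotation'],readout.sense()['ee_pos'])
import pickle;pickle.dump(c,open('w1.pkl','wb'))
E
```

```text
t: 2.55
ee_pos: [0.4697, -0.2673, 0.1286]
ee_rot: [-3.142, 0.0, 1.491]
force: [0.3, -0.2, 0.7]
gripper_width: 0.085
[ 0.47622696 -0.18423721  0.2506688 ] [ 2.81557265e+00  1.41178763e-03 -8.01909686e-02] [ 0.46968208 -0.26741093  0.12854833]
```

```bash
sleep 2
```

```text
(no output)
```

View pics/w1.png

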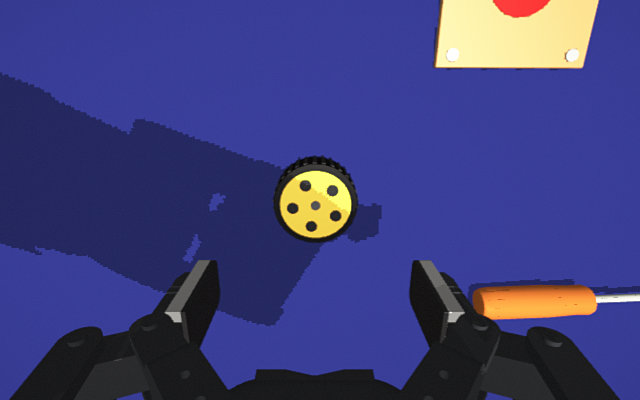

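The wheel's hub is at (315.5,205), between the jaws. The screwdriver handle is off to the right at (480-595,300).

Run:
```python
from h import *
import pickle
c=pickle.load(open('w1.pkl','rb'))
print(px2w(c,315.5,205,.026),px2w(c,315.5,205), px2w(c,480,305))
```

```text
[ 0.47012574 -0.26776568  0.026     ] [ 0.4702226  -0.26643957  0.02956687] [ 0.59769959 -0.36895718  0.01773672]
```

```bash
python3 -m pendant '[[[0.0002,-0.0004,-0.05,0,0,0,85],[0.0002,-0.0004,-0.09,0,0,0,85],[0.0002,-0.0004,-0.1025,0,0,0,85],[0.0002,-0.0004,-0.1025,0,0,0,85],[0.0002,-0.0004,-0.1025,0,0,0,52],[0.0002,-0.0004,-0.1025,0,0,0,52],[0.0002,-0.0004,-0.1025,0,0,0,52],[0.0002,-0.0004,-0.1025,0,0,0,52]]]';python3 -m pendant '[[[0,0,0,0,0,0,50],[0,0,0,0,0,0,50],[0,0,0,0,0,0,50],[0,0,0,0,0,0,50],[0,0,0.03,0,0,0,50],[0,0,0.06,0,0,0,50],[0,0,0.06,0,0,0,50],[0,0,0.06,0,0,0,50]]]'
```

```text
t: 3.4
ee_pos: [0.4709, -0.2684, 0.0284]
ee_rot: [3.139, 0.002, 1.491]
force: [-1.9, 1.6, 9.4]
gripper_width: 0.0578
t: 4.2
ee_pos: [0.471, -0.2685, 0.0886]
ee_rot: [3.138, 0.002, 1.491]
force: [-0.4, 0.4, -0.3]
gripper_width: 0.0579
```

```bash
python3 -m pendant '[[[0.1416,0.1328,0,0,0,0,50],[0.1416,0.1328,0,0,0,0,50],[0.1416,0.1328,0,0,0,0,50],[0.1416,0.1328,0,0,0,0,50],[0.1416,0.1328,0,0,0,0,50],[0.1416,0.1328,0,0,0,0,50],[0.1416,0.1328,0,0,0,0,50],[0.1416,0.1328,0,0,0,0,50]]]'
python3 - <<'E'
from h import *
c=read_camera('wrist');save(c,'w2.png');print(readout.sense()['ee_pos'])
import pickle;pickle.dump(c,open('w2.pkl','wb'))
E
```

```text
t: 5.0
ee_pos: [0.6117, -0.1366, 0.0882]
ee_rot: [3.139, 0.002, 1.489]
force: [-0.5, 0.1, -1.0]
gripper_width: 0.058
[ 0.61188827 -0.13661634  0.08843755]
```

View pics/w2.png

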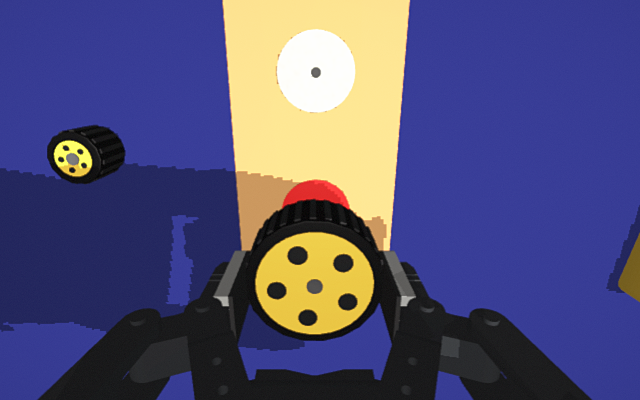

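The 60 mm wheel is held level, with its hub at (315,286) and the red mark below it. The next white mark has its centre dot at (316,72).

Run:
```python
from h import *
import pickle
c=pickle.load(open('w2.pkl','rb'))
print('mark2',px2w(c,316,72,.006),px2w(c,316,72)); print('hub',px2w(c,314.5,286,.0862),px2w(c,320,270))
print('edges',px2w(c,223,0,.006),px2w(c,410,0,.006),px2w(c,241,240,.006),px2w(c,391,240,.006))
```

```text
mark2 [ 0.61965861 -0.04906298  0.006     ] [ 0.6196352  -0.04912532  0.0089705 ]
hub [ 0.61149778 -0.1366017   0.0862    ] [ 0.61447095 -0.12839709  0.08715097]
edges [ 0.57292443 -0.00884957  0.006     ] [ 0.67275398 -0.01700356  0.006     ] [ 0.56101203 -0.15060245  0.006     ] [ 0.66138642 -0.1588808   0.006     ]
```

```bash
python3 -m pendant '[[[0.001,0.0018,-0.03,0,0,0,50],[0.001,0.0018,-0.05,0,0,0,50],[0.001,0.0018,-0.0533,0,0,0,50],[0.001,0.0018,-0.0533,0,0,0,50],[0.001,0.0018,-0.0533,0,0,0,50],[0.001,0.0018,-0.0533,0,0,0,50],[0.001,0.0018,-0.0533,0,0,0,85],[0.001,0.0018,-0.0533,0,0,0,85]]]';python3 -m pendant '[[[0,0,0,0,0,0,85],[0,0,0,0,0,0,85],[0,0,0,0,0,0,85],[0,0,0.04,0,0,0,85],[0,0,0.09,0,0,0,85],[-0.05,0.05,0.13,0,0,0,85],[-0.08,0.1,0.13,0,0,0,85],[-0.1,0.15,0.13,0,0,0,85]]]'
```

```text
t: 5.85
ee_pos: [0.6129, -0.1349, 0.0353]
ee_rot: [3.139, 0.002, 1.489]
force: [-0.6, 0.1, -0.8]
gripper_width: 0.0837
t: 6.65
ee_pos: [0.5298, -0.0191, 0.1638]
ee_rot: [3.136, 0.002, 1.488]
force: [0.9, 0.9, -0.4]
gripper_width: 0.0849
```

```bash
python3 -m pendant '[[[-0.071,0.246,-0.035,0,0,0,85],[-0.071,0.246,-0.035,0,0,0,85],[-0.071,0.246,-0.035,0,0,0,85],[-0.071,0.246,-0.035,0,0,0,85],[-0.071,0.246,-0.035,0,0,0,85],[-0.071,0.246,-0.035,0,0,0,85],[-0.071,0.246,-0.035,0,0,0,85],[-0.071,0.246,-0.035,0,0,0,85]]]'
python3 - <<'E'
from h import *
import pickle
c=read_camera('wrist');save(c,'w3.png');print(readout.sense()['ee_pos'])
pickle.dump(c,open('w3.pkl','wb'))
c=read_camera('scene');pickle.dump(c,open('s3.pkl','wb'));cv2.imwrite('pics/s3.png',cv2.resize(c['image'][195:295,215:415,::-1],None,fx=4,fy=4,interpolation=2))
E
```

```text
t: 7.45
ee_pos: [0.4591, 0.2262, 0.1289]
ee_rot: [3.136, 0.002, 1.487]
force: [0.5, 0.0, -0.9]
gripper_width: 0.0853
[0.45936012 0.22581825 0.12900694]
```

View pics/w3.png

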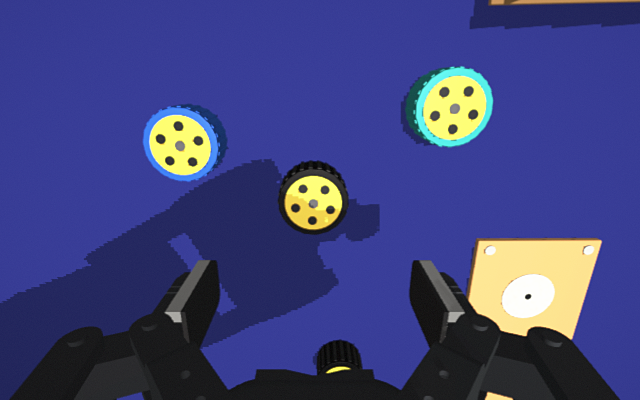

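View pics/s3.png

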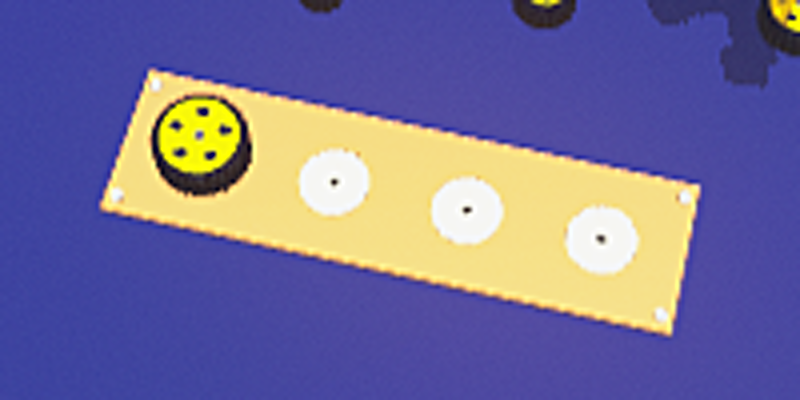

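The 60 mm wheel stands on red, with its hub at crop pixel (200,135). The black 50 mm wheel's hub is at (313,203.5), and both look-alikes are clear of the fingers.

Run:
```python
from h import *
import pickle
c=pickle.load(open('w3.pkl','rb'))
print('w50',px2w(c,313,203.5,.026),'markc',px2w(c,528,296,.006),'blue',px2w(c,180,146,.026),'turq',px2w(c,454,108,.026))
c=pickle.load(open('s3.pkl','rb'))
print('w60',px2w(c,215+200/4-.4,195+135/4-.4,.032))
for u,v in((334,182),(466.5,210),(600,238.5)): print(px2w(c,215+u/4-.4,195+v/4-.4,.006))
```

```text
w50 [0.45844674 0.22655455 0.026     ] markc [0.63483879 0.11900568 0.006     ] blue [0.37292565 0.27515485 0.026     ] turq [0.55537081 0.28470888 0.026     ]
w60 [ 0.61242752 -0.13361162  0.032     ]
[ 0.61976346 -0.04962226  0.006     ]
[0.6264825  0.03508979 0.006     ]
[0.63330049 0.11896965 0.006     ]
```

```bash
python3 -m pendant '[[[-0.0008,0.0008,-0.05,0,0.0009,0,85],[-0.0008,0.0008,-0.09,0,0.0009,0,85],[-0.0008,0.0008,-0.098,0,0.0009,0,85],[-0.0008,0.0008,-0.098,0,0.0009,0,85],[-0.0008,0.0008,-0.098,0,0.0009,0,40],[-0.0008,0.0008,-0.098,0,0.0009,0,40],[-0.0008,0.0008,-0.098,0,0.0009,0,40],[-0.0008,0.0008,-0.098,0,0.0009,0,40]]]';python3 -m pendant '[[[0,0,0,0,0,0,40],[0,0,0,0,0,0,40],[0,0,0,0,0,0,40],[0,0,0,0,0,0,40],[0,0,0.03,0,0,0,40],[0,0,0.06,0,0,0,40],[0,0,0.06,0,0,0,40],[0,0,0.06,0,0,0,40]]]'
```

```text
t: 8.35
ee_pos: [0.4596, 0.2267, 0.0331]
ee_rot: [3.139, 0.002, 1.486]
force: [-2.5, -2.2, 15.1]
gripper_width: 0.0477
t: 9.15
ee_pos: [0.4597, 0.2268, 0.0932]
ee_rot: [3.138, 0.001, 1.486]
force: [0.0, -0.2, -1.7]
gripper_width: 0.0476
```

```bash
python3 -m pendant '[[[0.16,-0.2765,0,0,0,0,40],[0.16,-0.2765,0,0,0,0,40],[0.16,-0.2765,0,0,0,0,40],[0.16,-0.2765,0,0,0,0,40],[0.16,-0.2765,0,0,0,0,40],[0.16,-0.2765,0,0,0,0,40],[0.16,-0.2765,0,0,0,0,40],[0.16,-0.2765,0,0,0,0,40]]]'
python3 - <<'E'
from h import *
import pickle
c=read_camera('wrist');save(c,'w4.png');s=readout.sense();print(s['ee_pos'],s['ee_rot'])
pickle.dump(c,open('w4.pkl','wb'))
E
```

```text
t: 9.95
ee_pos: [0.6199, -0.0522, 0.0915]
ee_rot: [3.14, 0.001, 1.483]
force: [-0.4, 1.1, -0.7]
gripper_width: 0.0476
[ 0.61908425 -0.05047764  0.09155956] [3.14071670e+00 1.03852136e-03 1.48431345e+00]
```

View pics/w4.png

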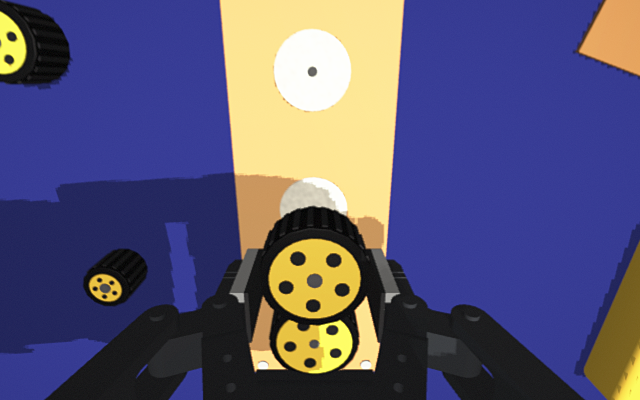

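The 50 mm wheel's hub is at (315,280). The mark 3 dot is at (312,71.5), and the placed 60 mm wheel's hub is at (314,344).

Run:
```python
from h import *
import pickle
c=pickle.load(open('w4.pkl','rb'))
print('hub',px2w(c,315,280.5,.0845),'m3',px2w(c,312,71.5,.006),'w60',px2w(c,314,344,.032))
```

```text
hub [ 0.61990207 -0.05270303  0.0845    ] m3 [0.62611915 0.03595472 0.006     ] w60 [ 0.61211522 -0.13577934  0.032     ]
```

```bash
python3 -m pendant '[[[0.0006,0.0010,-0.03,0,0,0,40],[0.0006,0.0010,-0.048,0,0,0,40],[0.0006,0.0010,-0.0519,0,0,0,40],[0.0006,0.0010,-0.0519,0,0,0,40],[0.0006,0.0010,-0.0519,0,0,0,40],[0.0006,0.0010,-0.0519,0,0,0,40],[0.0006,0.0010,-0.0519,0,0,0,40],[0.0006,0.0010,-0.0519,0,0,0,85]]]';python3 -m pendant '[[[0,0,0,0,0,0,85],[0,0,0,0,0,0,85],[0,0,0,0,0,0,85],[0,0,0,0,0,0,85],[0,0,0.04,0,0,0,85],[0,0,0.09,0,0,0,85],[-0.05,0.03,0.09,0,0,0,85],[-0.1,0.06,0.09,0,0,0,85]]]'
```

```text
t: 10.8
ee_pos: [0.6196, -0.0493, 0.0396]
ee_rot: [3.141, 0.001, 1.484]
force: [0.3, 0.1, -0.1]
gripper_width: 0.0609
t: 11.6
ee_pos: [0.5337, 0.0023, 0.1309]
ee_rot: [3.137, 0.001, 1.483]
force: [-0.3, 0.6, -0.6]
gripper_width: 0.0848
```

40 mm wheel at about (0.4672, 0.062).

```bash
python3 -m pendant '[[[-0.066,0.06,0,0,0.0007,0.001,85],[-0.066,0.06,0,0,0.0007,0.001,85],[-0.066,0.06,0,0,0.0007,0.001,85],[-0.066,0.06,0,0,0.0007,0.001,85],[-0.066,0.06,0,0,0.0007,0.001,85],[-0.066,0.06,0,0,0.0007,0.001,85],[-0.066,0.06,0,0,0.0007,0.001,85],[-0.066,0.06,0,0,0.0007,0.001,85]]]'
python3 - <<'E'
from h import *
import pickle
c=read_camera('wrist');save(c,'w5.png');s=readout.sense();print(s['ee_pos'],s['ee_rot'])
pickle.dump(c,open('w5.pkl','wb'))
E
```

```text
t: 12.4
ee_pos: [0.4679, 0.062, 0.1308]
ee_rot: [-3.141, 0.001, 1.489]
force: [-0.3, -0.0, -0.1]
gripper_width: 0.085
[0.46784867 0.06205016 0.13076859] [-3.14133289e+00  1.31879148e-03  1.48905078e+00]
```

View pics/w5.png

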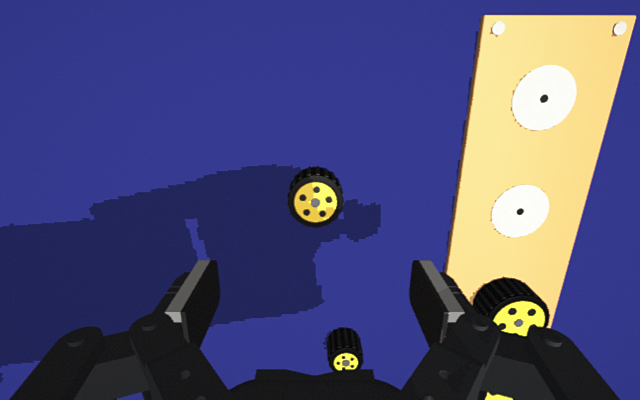

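The 40 mm wheel's hub is at (315.5,202.5). Mark dots are at (520,211.5) and (544,98.5), and the placed 50 mm wheel's hub is at (518.5,323).

Run:
```python
from h import *
import pickle
c=pickle.load(open('w5.pkl','rb'))
print('hub',px2w(c,315.5,202.5,.026),'m3',px2w(c,520,211.5,.006),'mc',px2w(c,544,98.5,.006),'w50',px2w(c,518.5,323,.032))
```

```text
hub [0.46840334 0.06247802 0.026     ] m3 [0.62769831 0.03455982 0.006     ] mc [0.63485649 0.11991525 0.006     ] w50 [ 0.62126937 -0.05018016  0.032     ]
```

```bash
python3 -m pendant '[[[0.0004,0.0004,-0.05,0,0,0,85],[0.0004,0.0004,-0.09,0,0,0,85],[0.0004,0.0004,-0.0993,0,0,0,85],[0.0004,0.0004,-0.0993,0,0,0,85],[0.0004,0.0004,-0.0993,0,0,0,30],[0.0004,0.0004,-0.0993,0,0,0,30],[0.0004,0.0004,-0.0993,0,0,0,30],[0.0004,0.0004,-0.0993,0,0,0,30]]]';python3 -m pendant '[[[0,0,0,0,0,0,30],[0,0,0,0,0,0,30],[0,0,0,0,0,0,30],[0,0,0,0,0,0,30],[0,0,0.03,0,0,0,30],[0,0,0.06,0,0,0,30],[0,0,0.06,0,0,0,30],[0,0,0.06,0,0,0,30]]]'
```

```text
t: 13.25
ee_pos: [0.469, 0.0625, 0.033]
ee_rot: [3.14, 0.001, 1.489]
force: [-2.0, 0.1, 14.8]
gripper_width: 0.0376
t: 14.05
ee_pos: [0.4691, 0.0625, 0.0932]
ee_rot: [3.139, 0.001, 1.489]
force: [0.6, 0.0, -0.5]
gripper_width: 0.0379
```

```bash
python3 -m pendant '[[[0.1576,-0.0276,0,0,0,0,30],[0.1576,-0.0276,0,0,0,0,30],[0.1576,-0.0276,0,0,0,0,30],[0.1576,-0.0276,0,0,0,0,30],[0.1576,-0.0276,0,0,0,0,30],[0.1576,-0.0276,0,0,0,0,30],[0.1576,-0.0276,0,0,0,0,30],[0.1576,-0.0276,0,0,0,0,30]]]'
python3 - <<'E'
from h import *
import pickle
c=read_camera('wrist');save(c,'w6.png');s=readout.sense();print(s['ee_pos'],s['ee_rot'])
pickle.dump(c,open('w6.pkl','wb'))
E
```

```text
t: 14.85
ee_pos: [0.6258, 0.0352, 0.0932]
ee_rot: [3.14, 0.001, 1.49]
force: [-0.0, 0.2, 0.3]
gripper_width: 0.0373
[0.62606529 0.03516971 0.09334579] [3.13910971e+00 9.74407724e-04 1.48942857e+00]
```

View pics/w6.png

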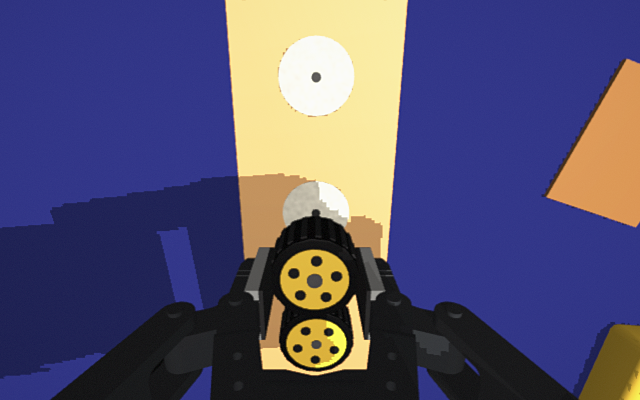

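The 40 mm wheel's hub is at (315,280.5). The dot of its mark is visible at (316,212), and the white end dot is at (316,77).

Run:
```python
from h import *
import pickle
c=pickle.load(open('w6.pkl','rb'))
print('hub',px2w(c,315,280.5,.0862),'m3',px2w(c,316,212.5,.006),'mc',px2w(c,316,77,.006),'w50',px2w(c,316,345,.032))
```

```text
hub [0.62579634 0.03469514 0.0862    ] m3 [0.62673465 0.03499273 0.006     ] mc [0.63354537 0.12023092 0.006     ] w50 [ 0.61972055 -0.05089233  0.032     ]
```

```bash
python3 -m pendant '[[[0.0006,0.0003,-0.03,0,0,0,30],[0.0006,0.0003,-0.048,0,0,0,30],[0.0006,0.0003,-0.0538,0,0,0,30],[0.0006,0.0003,-0.0538,0,0,0,30],[0.0006,0.0003,-0.0538,0,0,0,30],[0.0006,0.0003,-0.0538,0,0,0,30],[0.0006,0.0003,-0.0538,0,0,0,30],[0.0006,0.0003,-0.0538,0,0,0,85]]]';python3 -m pendant '[[[0,0,0,0,0,0,85],[0,0,0,0,0,0,85],[0,0,0,0,0,0,85],[0,0,0,0,0,0,85],[0,0,0,0,0,0,85],[0,0,0.04,0,0,0,85],[0,0,0.09,0,0,0,85],[-0.05,-0.03,0.09,0,0,0,85]]]';python3 -m pendant '[[[-0.1,-0.089,0,0,0,0,85],[-0.1,-0.089,0,0,0,0,85],[-0.1,-0.089,0,0,0,0,85],[-0.1,-0.089,0,0,0,0,85],[-0.1,-0.089,0,0,0,0,85],[-0.1,-0.089,0,0,0,0,85],[-0.1,-0.089,0,0,0,0,85],[-0.1,-0.089,0,0,0,0,85]]]'
python3 - <<'E'
from h import *
import pickle
c=read_camera('wrist');save(c,'w7.png');s=readout.sense();print(s['ee_pos'],s['ee_rot'])
pickle.dump(c,open('w7.pkl','wb'))
E
```

```text
t: 15.7
ee_pos: [0.6267, 0.0355, 0.0397]
ee_rot: [3.139, 0.001, 1.489]
force: [1.1, -0.3, 0.2]
gripper_width: 0.0511
t: 16.5
ee_pos: [0.5901, 0.0108, 0.1365]
ee_rot: [3.124, 0.0, 1.492]
force: [0.7, -1.1, 0.9]
gripper_width: 0.0853
t: 17.3
ee_pos: [0.4904, -0.0777, 0.1362]
ee_rot: [3.124, 0.0, 1.493]
force: [0.1, -0.4, -0.1]
gripper_width: 0.0849
[ 0.49035313 -0.07777912  0.13628635] [3.12425348e+00 2.58056142e-04 1.49256276e+00]
```

View pics/w7.png

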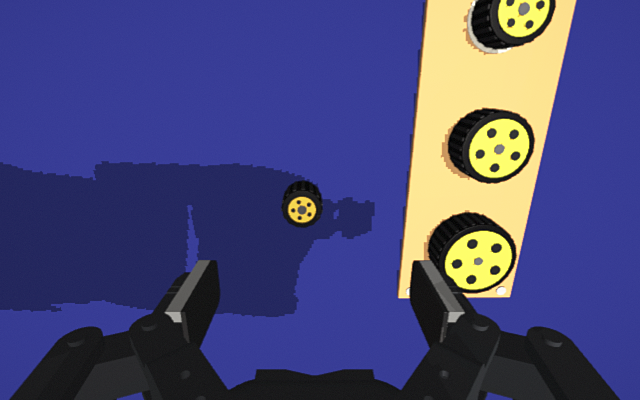

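The 30 mm wheel's hub is at (302,210), and the three placed wheels are on the board at the right.

```bash
python3 - <<'E'
from h import *
import pickle
c=pickle.load(open('w7.pkl','rb'))
print('hub',px2w(c,302,210,.026),'w60,50,40',px2w(c,478,261,.032),px2w(c,499,149,.032),px2w(c,523.5,9,.032))
E
python3 -m pendant '[[[-0.008,-0.006,-0.03,0,0.0028,0,85],[-0.008,-0.006,-0.03,0,0.0028,0,85],[-0.008,-0.006,-0.03,0,0.0028,0,85],[-0.008,-0.006,-0.03,0,0.0028,0,85],[-0.008,-0.006,-0.03,0,0.0028,0,85],[-0.008,-0.006,-0.03,0,0.0028,0,85],[-0.008,-0.006,-0.03,0,0.0028,0,85],[-0.008,-0.006,-0.03,0,0.0028,0,85]]]'
python3 - <<'E'
from h import *
c=read_camera('wrist');save(c,'w8.png');s=readout.sense();print(s['ee_pos'],s['ee_rot'])
import pickle;pickle.dump(c,open('w8.pkl','wb'))
E
```

```text
hub [ 0.48234466 -0.0843315   0.026     ] w60,50,40 [ 0.61348329 -0.13524126  0.032     ] [ 0.62113237 -0.04877211  0.032     ] [0.62766092 0.03639591 0.032     ]
t: 18.15
ee_pos: [0.4824, -0.0838, 0.1065]
ee_rot: [3.141, 0.002, 1.493]
force: [0.7, -0.0, -0.1]
gripper_width: 0.0848
[ 0.48241294 -0.08379458  0.10642778] [3.14155534e+00 1.69346682e-03 1.49259876e+00]
```

View pics/w8.png

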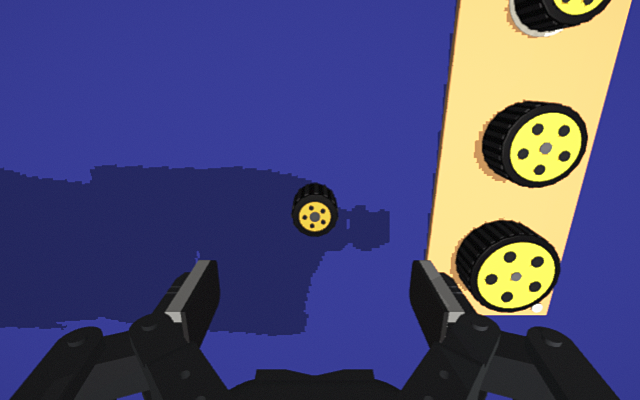

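The hub at (315,216) is centred between the jaws, so I'll go down to TCP z 0.031.

```bash
python3 -m pendant '[[[0.0001,-0.0004,-0.04,0,0,0,85],[0.0001,-0.0004,-0.07,0,0,0,85],[0.0001,-0.0004,-0.075,0,0,0,85],[0.0001,-0.0004,-0.075,0,0,0,85],[0.0001,-0.0004,-0.075,0,0,0,20],[0.0001,-0.0004,-0.075,0,0,0,20],[0.0001,-0.0004,-0.075,0,0,0,20],[0.0001,-0.0004,-0.075,0,0,0,20]]]';python3 -m pendant '[[[0,0,0,0,0,0,20],[0,0,0,0,0,0,20],[0,0,0,0,0,0,20],[0,0,0,0,0,0,20],[0,0,0.03,0,0,0,20],[0,0,0.07,0,0,0,20],[0,0,0.07,0,0,0,20],[0,0,0.07,0,0,0,20]]]'
```

```text
t: 19.0
ee_pos: [0.4829, -0.0843, 0.0322]
ee_rot: [3.14, 0.002, 1.493]
force: [-5.4, 1.0, 41.8]
gripper_width: 0.0281
t: 19.8
ee_pos: [0.4831, -0.0843, 0.1025]
ee_rot: [3.139, 0.002, 1.493]
force: [-1.4, 0.8, -1.3]
gripper_width: 0.0271
```

```bash
python3 -m pendant '[[[0.1507,0.2038,0,0,0,0,20],[0.1507,0.2038,0,0,0,0,20],[0.1507,0.2038,0,0,0,0,20],[0.1507,0.2038,0,0,0,0,20],[0.1507,0.2038,0,0,0,0,20],[0.1507,0.2038,0,0,0,0,20],[0.1507,0.2038,0,0,0,0,20],[0.1507,0.2038,0,0,0,0,20]]]'
python3 - <<'E'
from h import *
import pickle
c=read_camera('scene');pickle.dump(c,open('s9.pkl','wb'))
c=read_camera('wrist');save(c,'w9.png');s=readout.sense();print(s['ee_pos'],s['ee_rot'])
pickle.dump(c,open('w9.pkl','wb'))
E
```

```text
t: 20.6
ee_pos: [0.6327, 0.1186, 0.1012]
ee_rot: [3.141, 0.003, 1.492]
force: [0.2, 0.1, -1.0]
gripper_width: 0.0274
[0.63305875 0.11821132 0.10202762] [3.14028584e+00 2.54270325e-03 1.49130465e+00]
```

View pics/w9.png

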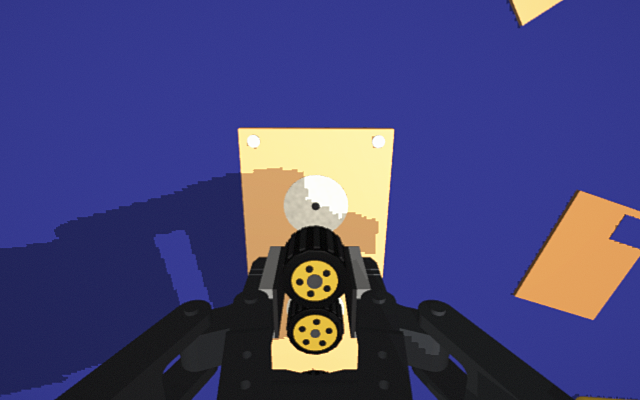

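The held 30 mm wheel's hub is at (315,281.5). The white end mark's dot is at (316,206), and the placed 40 mm wheel's hub is at (315,334).

Run:
```python
from h import *
import pickle
c=pickle.load(open('w9.pkl','rb'))
print('hub',px2w(c,315,281.5,.0955),'mc',px2w(c,315.7,206,.006),'w40',px2w(c,315,334,.032))
```

```text
hub [0.63283357 0.11779538 0.0955    ] mc [0.63359144 0.11936851 0.006     ] w40 [0.62631613 0.03373779 0.032     ]
```

```bash
python3 -m pendant '[[[0.0007,0.0016,-0.03,0,0,0,20],[0.0007,0.0016,-0.057,0,0,0,20],[0.0007,0.0016,-0.0632,0,0,0,20],[0.0007,0.0016,-0.0632,0,0,0,20],[0.0007,0.0016,-0.0632,0,0,0,20],[0.0007,0.0016,-0.0632,0,0,0,20],[0.0007,0.0016,-0.0632,0,0,0,20],[0.0007,0.0016,-0.0632,0,0,0,85]]]';python3 -m pendant '[[[0,0,0,0,0,0,85],[0,0,0,0,0,0,85],[0,0,0,0,0,0,85],[0,0,0,0,0,0,85],[0,0,0,0,0,0,85],[0,0,0.04,0,0,0,85],[0,0,0.09,0,0,0,85],[-0.02,0,0.14,0,0,0,85]]]';python3 -m pendant '[[[-0.23,-0.12,0.1,0,0,0,85],[-0.23,-0.12,0.1,0,0,0,85],[-0.23,-0.12,0.1,0,0,0,85],[-0.23,-0.12,0.1,0,0,0,85],[-0.23,-0.12,0.1,0,0,0,85],[-0.23,-0.12,0.1,0,0,0,85],[-0.23,-0.12,0.1,0,0,0,85],[-0.23,-0.12,0.1,0,0,0,85]]]'
python3 - <<'E'
from h import *
import pickle
for n in('scene','top'):
    c=read_camera(n);pickle.dump(c,open(n+'f.pkl','wb'));save(c,n+'f.png')
    if n=='scene': cv2.imwrite('pics/sfc.png',cv2.resize(c['image'][200:300,215:415,::-1],None,fx=4,fy=4,interpolation=2))
E
```

```text
t: 21.5
ee_pos: [0.6338, 0.1197, 0.039]
ee_rot: [3.14, 0.002, 1.491]
force: [0.1, 0.1, 0.5]
gripper_width: 0.0412
t: 22.3
ee_pos: [0.6161, 0.1196, 0.1772]
ee_rot: [3.139, 0.002, 1.491]
force: [0.3, -0.1, 1.4]
gripper_width: 0.0851
t: 23.1
ee_pos: [0.3864, -0.0005, 0.2776]
ee_rot: [3.137, 0.002, 1.49]
force: [-0.3, 0.6, 1.0]
gripper_width: 0.0849
```

View pics/scenef.png

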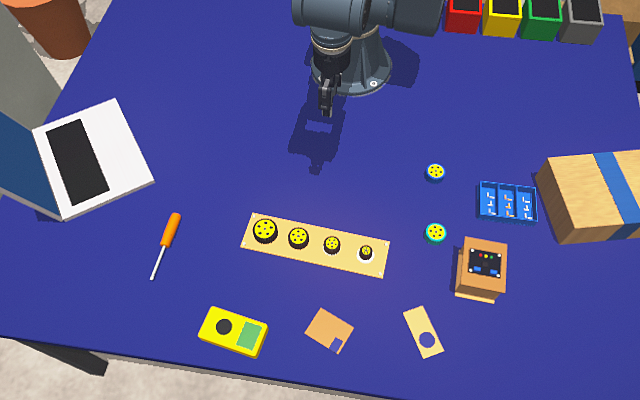

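View pics/sfc.png

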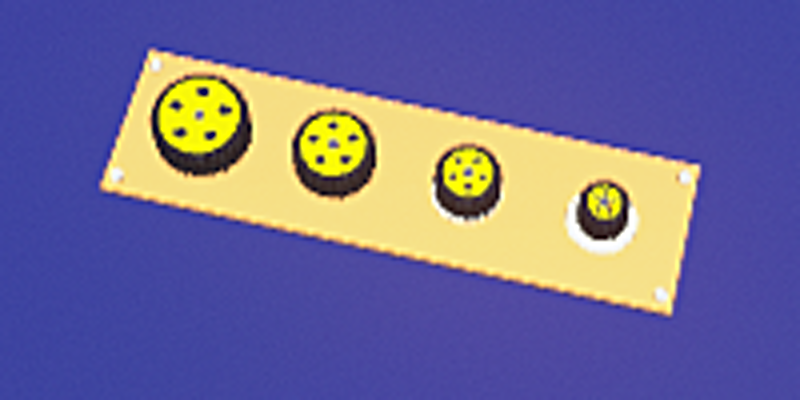

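View pics/topf.png

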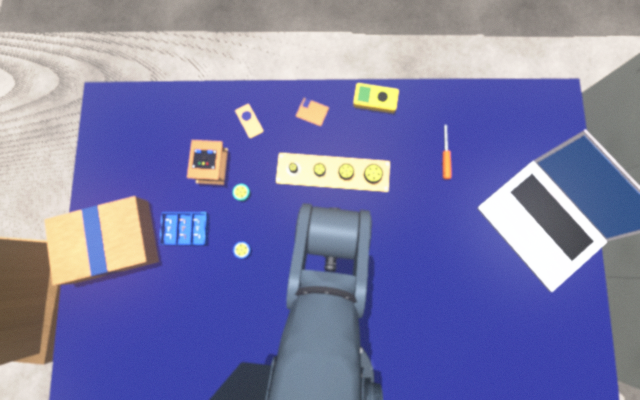

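The wheels lie in size order, with hubs at crop pixels (200,115.5), (333,144.5), (467.5,172.5) and (604,201.5). The bystanders are unmoved.

Run:
```python
from h import *
import pickle
c=pickle.load(open('scenef.pkl','rb')); c0=pickle.load(open('scene0.pkl','rb'))
m0=[(195,251),(299,273),(405,296),(513,319)]
for (u,v),(a,b) in zip([(200,115.5),(333,144.5),(467.5,172.5),(604,201.5)],m0):
    w=px2w(c,215+u/4-.4,200+v/4-.4,.032);m=px2w(c0,205+a/3.2-.4,155+b/3.2-.4,.006);print(w[:2].round(4),m[:2].round(4),((w-m)*1000)[:2].round(1), px2w(c,215+u/4,200+v/4)[2].round(3))
f=lambda i:i['image'].astype(int)
d=abs(f(c)-f(c0)).sum(2)>60
print('screwdriver/body diff px',d[205:285,145:185].sum(),d[230:305,450:515].sum())
```

```text
[ 0.6128 -0.1335] [ 0.6125 -0.1344] [0.2 0.9] 0.033
[ 0.6202 -0.0485] [ 0.6193 -0.0499] [1.  1.4] 0.028
[0.6267 0.0358] [0.6265 0.0349] [0.2 0.9] 0.035
[0.6336 0.12  ] [0.6334 0.1197] [0.2 0.2] 0.033
screwdriver/body diff px 0 0
```

```bash
python3 -c "
from plant import order
print(order.hand_in())"
```

```text
the job is handed in; nothing more can be done
None
```

I placed the four wheels flat on the marks in order of size: 60 mm on red, then 50, 40 and 30 mm on the white end mark. I handed the job in after about 23 s of robot time.

- **Centring:** in the last scene picture each hub was within about 2 mm of its mark. The 50 mm wheel was furthest off, at 1.0 mm across and 1.4 mm along the row. The wrist camera put the wheels up to about 1 mm the other way along the row, so the real error is probably smaller.
- **Heights:** hub depth readings were 28 to 35 mm against an expected 32 mm. That spread matches the depth noise I saw earlier, and the pictures show all four lying flat.
- **Untouched items:** the screwdriver and the half-built robot show no pixel change from the first picture. In the last pictures the blue and turquoise look-alikes sit where they started.
- **Force when gripping:** closing on the wheels on the table pushed up on the tool by 9 to 15 N. For the 30 mm wheel it reached 42 N at the end of a call. That is under the 120 N wrist limit. I took it as finger contact, not the gripper body (which has the 40 N limit), but did not check that separately.

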